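Hang the colour chart on its sprung screw

ROBOT

A 6-joint arm with a two-finger parallel gripper is mounted at the origin on the work surface. World frame = base frame: x ahead of the robot, y to its left, z up, the work surface at z = 0. Lengths are in m, angles in rad, forces in N, time in s.
With the tool pointing down it reaches from about 0.3 to 0.875 m from the base axis. Payload 6.4 kg.
Tool frame: the origin (TCP) lies midway between the tips of the shut fingers; the grasp point (between the pads) lies 19 mm behind it; z points along the fingers, y is the line along which they close (so a half turn about z gives the same grasp; the last joint's range is limited). The gripper opens to 88 mm and grips with 3 to 60 N. Pads are 18 mm wide; open, the fingers measure 123 mm over their backs; the gripper's body (75 mm by 187 mm) begins 45 mm behind the grasp point.
Start: joints at [0.913, 0.181, 1.607, -0, 1.354, -0.206], TCP at [0.251, 0.517, 0.239] pointing down, gripper open.
Joint ranges: [-2.99, 2.99], [-0.89, 2.07], [0.3, 2.58], [-1.14, 4.28], [0, 2.63], [-3.12, 3.12]. Speed limits (rad/s): [2.57, 2.57, 3.01, 3.14, 3.14, 3.14].

INTERFACE

Orientations are given as a rotation vector (axis times angle).
In Python, from workcell import sensors, optics, arm gives the robot as it stands. The module is installed in compiled form; this text tells all that it offers.
- The arm moves only by the tool servo_tool, never from a script. Its argument "steps" is a list of rows, each an object of numbers: "ax", "ay", "az": the turn, a rotation vector about the world's x, y, z in rad; "dx", "dy", "dz": the shift along the world's x, y, z in cm; "claw": the finger opening in cm, from 0 to 8.81. In form: [{"ax": .., "ay": .., "az": .., "dx": .., "dy": .., "dz": .., "claw": ..}, ...]. A call has exactly 10 rows; each row shifts and turns the commanded pose from where the row before left it; what a row does not reach is not made up. A row lasts 1/8 s, in which the tool goes at most 62.5 mm and 10.7 degrees, less where a joint would pass 70% of its speed; a pose out of reach is approached as far as the arm can. A call with a gripper value outside its range is refused whole. The fingers move at their own pace and stop on an object; "squeeze" is the grip in N (left out, the last holds). Time passes only in rows, so rows that do not move let the fingers close, or fill a call up. It gives the time, the measured TCP pose, the force, the opening and the grip force at its end, in the units of the state.
- sensors.sense(): the state, without advancing time (a new reading comes with each control period).
- optics.get_image(name): name is "scene" or "top"; returns a dict with "img" (400x640x3 uint8, red, green, blue), "range_z" (400x640 float32, m along the optical axis (not along the pixel's ray), 0 where there is no reading), "fx", "fy", "cx", "cy" (pixels), "R" (3x3) and "t" (3): a world point X has camera coordinates R X + t. Camera axes: x right, y down, z forward; pixel columns grow to the right and rows downward; lengths in m; the calibration is good to about 2 mm. A picture is of the moment at which its call begins.
- arm.finish_job(): hands the job in; it is judged then, once.
The state is a dict: "time_s": time; "qpos": joint angles; "joint_vel": joint speeds; "effort": joint torques, N m; "tcp_pos": TCP position; "eef_rot": TCP orientation; "force": force on the tool from outside, world axes, zero at the start; "torque": the same for the moment, N m; "opening": finger opening in m; "grip_force": force on a finger pad.
Only numpy, scipy, OpenCV 4.12 (cv2) and the standard library are available. Lean on these libraries where they do the work, as an engineer would, in place of code of your own. Each camera call takes 0.05 s, during which the arm holds its last target. There are 200 camera calls.

TASK

Lift the white indicator colour chart out of its wooden slot holder and hang it on the screw of the small wooden stand, coloured side facing away from you as it stands now: pass the screw head through the round part of the keyhole, press the chart gently back against the brass spring collar, and slide it down behind the head until the narrow slot is fully home and you feel it bear firmly, with some 5 to 8 N, on the screw's shank. Leave it hanging straight with nothing holding it; never force it against the screw or the stand, and do not disturb the glassware nearby.

Things in the scene. Friction and masses are not known exactly. Their poses are not given: they have to be found in the camera images.
- chart_center (a point): Centre of the colour chart: a stiff white plastic plate 8 mm thick (x), 130 mm wide (y), 190 mm tall (z), 0.14 to 0.27 kg, with coloured patches on its +x face. It starts upright in the holder, its top edge 198 mm above the desk. Take it by the top edge, fingers across the thickness, tips at most 40 mm below that edge so that they clear the stand's board. x points out of the coloured face, z up.
- chart: The same chart; origin at the middle of its lower edge, axes as above. A keyhole goes through it on the middle line of its width: an eight-sided hole 23 mm across below, a slot 10 mm wide above it, with slanted shoulders between. The slot's upper end is a stiff brass stop that somebody has set anywhere from 63.5 to 77.5 mm below the plate's top edge; where is not measured.
- keyhole (a point): Centre of the wide hole of the keyhole, mid-thickness: 95 mm below the chart's top edge, the same point as chart_center. Axes as the chart's.
- slot_end (a point): Where the screw's axis lies in the chart, on average, when the slot is home, mid-thickness: 74 mm below the top edge, 21 mm above keyhole. As the brass stop differs, the true home lies up to 7 mm higher or lower in the chart: it has to be felt. Axes as the chart's.
- screw (a point): Centre of the front face of the steel screw head that sticks out of the stand's board. x points out of the board along the screw, z up. Head 18 mm in diameter, 5 mm thick; shank 7 mm in diameter. Its height (141 to 155 mm above the desk), its sideways place on the board and how far it is driven in vary. More than 30 N in all (press, drag and bearing added up) of the chart on screw and collar, or on the board, is too rough.
- stud: The screw with its collar; origin on its axis 33 mm behind the head's front face, axes as screw.
- shank: The screw's 7 mm shank, on which the brass stop at the slot's end comes to rest (origin and axes as stud). Once the slot is home the chart cannot go lower: the force rises by some 10 N per mm. On the way down, pressed back with 6 N, it drags with only 2 to 4 N.
- collar: Brass spring collar on the shank, 34 mm in diameter (origin and axes as stud). Its face rests 5 mm behind the head's underside, so the 8 mm chart passes behind the head only while it is pressed back 3 mm or more: 1.5 N per mm, hard stop after 8 mm (12 N). It clamps the chart, which therefore does not drop home by itself: slide it down until the slot end is felt firmly on the shank.
- stand: The fixed wooden stand: an upright board 20 mm thick, 140 mm wide, its top 156 mm above the desk, on a foot 120 by 150 mm. Origin on the desk under the middle of the board; x points out of its front, the side with the screw, away from the robot; the front face lies at x = 10 mm. The head's front is 33 to 37 mm out from that face.
- holder: The fixed wooden slot holder, 70 mm deep, 160 mm wide, 30 mm tall, with a slot 12 mm wide and 22 mm deep along its y axis in the middle; the chart stands in it. Origin on the desk under its middle; axes as the chart's at the start. Holder and stand may have changed sides.
- beaker_mid (a point): Open glass beaker, leave alone: diameter about 64 mm, 75 mm tall; the point lies 37 mm up on its axis.
- cylinder_mid (a point): Glass measuring cylinder, leave alone: 27 mm tube on a 60 mm foot, 150 mm tall; the point lies 75 mm up on its axis.
- jar_mid (a point): Brown glass reagent jar with a red cap, leave alone: diameter 52 mm, 80 mm tall; the point lies 40 mm up on its axis.
Things that resemble listed ones, but are neither listed nor needed, are in the scene too. There is more than one size of the chart; the job needs the largest.

How it is judged:
By the outcome, as a careful person would: the job done as asked, in the order asked, and still so for the second after the job is handed in, with the robot touching nothing.
It also fails if it takes over 58 s, if anything falls off the work surface, if the arm or the gripper's body presses on something with over 40 N, if the wrist force passes 120 N, or if a joint passes its speed limit or range.

## Working session

There is one attempt and no reset: what is moved stays moved. The work goes in short steps, Python scripts to look and compute and a tool call to move; the robot and the scene stay as the last step left them, time stands still between calls to the robot, and variables do not carry over. Pictures are saved under pics/ and viewed, at most 10 in all, crops included, and the job is handed in when it is done.

Besides the shell and the picture viewer there is one more tool, called after "Emit:" as a command line: name --argument value ..., lists and objects as JSON in quotes. servo_tool: Moves the arm, as the interface text tells. Its arguments: {"type":"object","properties":{"steps":{"type":"array"},"squeeze":{"type":"number"}},"required":["steps"]}

```bash
mkdir -p pics
cat > h.py <<'E'
import numpy as np, cv2
from workcell import sensors, optics, arm
def cloud(d):
    v,u=np.mgrid[0:400,0:640]; z=d["range_z"].astype(float)
    p=np.stack([(u-d["cx"])/d["fx"]*z,(v-d["cy"])/d["fy"]*z,z],-1)
    return (p-d["t"])@d["R"]
def shot(n,f):
    d=optics.get_image(n); cv2.imwrite(f,d["img"][...,::-1]); np.savez(f[:-4]+".npz",**d); return d
E
python3 - <<'E'
from h import *
for n in ("scene","top"):
    d=shot(n,f"pics/{n}0.png"); print(n,d["fx"],d["cx"],d["cy"],(-d["R"].T@d["t"]).round(3),d["R"].round(2).tolist(),(d["range_z"]>0).mean())
print(sensors.sense())
E
```

```text
scene 389.6733053160303 323.29014542206085 202.7623198591702 [0.792 0.455 0.815] [[-0.89, 0.46, 0.01], [0.36, 0.72, -0.59], [-0.28, -0.52, -0.81]] 0.99593359375
top 513.8531024505297 318.8326547590941 194.75660446027896 [ 0.439 -0.014  1.309] [[-0.0, -1.0, -0.01], [-1.0, 0.01, -0.09], [0.09, 0.01, -1.0]] 0.99603125
{'time_s': 0.1, 'qpos': array([ 9.12694073e-01,  1.81425217e-01,  1.60786231e+00, -9.79702665e-06,
        1.35382537e+00, -2.06295493e-01]), 'joint_vel': array([ 1.44573956e-03, -3.15343157e-03, -2.01539678e-03, -2.79685685e-04,
       -9.93909110e-04, -4.11982823e-05]), 'effort': array([ 1.07111020e-03, -4.34818447e+01, -3.42698658e+01,  7.03992206e-02,
        3.39114096e-02, -5.87158320e-05]), 'tcp_pos': array([0.25073284, 0.51693402, 0.23794568]), 'eef_rot': array([-7.03531446e-01, -3.06115944e+00,  2.17427719e-03]), 'force': array([-0.06180691, -0.04242826,  0.27255026]), 'torque': array([-0.00598603, -0.03055347,  0.03114425]), 'grip_force': 0.0, 'opening': 0.08781430819027067}
```

View pics/scene0.png

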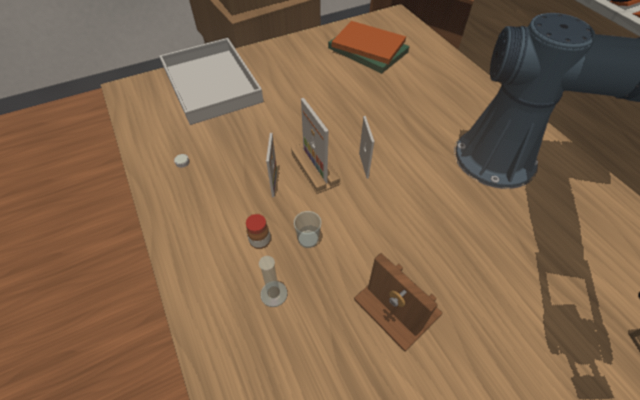

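View pics/top0.png

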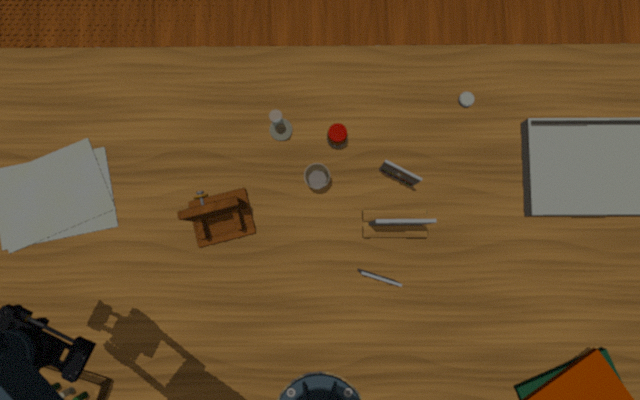

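The scene view shows the stand at about (398,300) with its screw, and the holder with the large chart at about (315,145). The top view shows the board at (215,203) with the screw at (200,195). Three things could pass for the chart in the top view: the plate in the holder at (405,222), the loose small plate at (400,172) and the loose small plate at (380,278). I choose the one in the holder, since it is the tallest.

Run:
```python
from h import *
import numpy as np
S=dict(np.load("pics/scene0.npz"));T=dict(np.load("pics/top0.npz"))
cs,ct=cloud(S),cloud(T)
def rect(p,n):
    r=cv2.minAreaRect((p[:,:2]*1000).astype(np.float32)); print(n,len(p),"c",np.round(r[0],1),"size",np.round(r[1],1),"ang",round(r[2],2),"z",p[:,2].min().round(3),np.median(p[:,2]).round(4),p[:,2].max().round(3))
def sub(c,u0,u1,v0,v1,z0,z1):
    p=c[v0:v1,u0:u1].reshape(-1,3); return p[(p[:,2]>z0)&(p[:,2]<z1)]
rect(sub(ct,355,445,205,245,.185,.21),"chart top T")
rect(sub(cs,290,345,95,195,.05,.21),"chart face S")
rect(sub(ct,355,445,205,245,.022,.04),"holder T")
rect(sub(ct,355,425,260,295,.05,.21),"small1 T"); rect(sub(ct,375,425,155,190,.05,.21),"small2 T")
rect(sub(ct,170,260,180,250,.148,.165),"board top T")
# plane fits from scene
def plane(p,n):
    for _ in range(4):
        c=np.median(p,0) if _==0 else p.mean(0); w=np.linalg.svd(p-c,full_matrices=False)[2][2]; d=(p-c)@w; p=p[abs(d)<max(.003,1.5*d.std())]
    w=w*np.sign(w[0]); print(n,len(p),"c",c.round(4),"n",w.round(3),"yaw",np.degrees(np.arctan2(w[1],w[0])).round(2)); return c,w
plane(sub(cs,303,328,100,180,.06,.19),"chart face")
p=sub(cs,365,440,255,320,.03,.15)
c,w=plane(p,"board face"); d=(p-c)@w; q=p[(d>.02)&(d<.045)]; rect(q,"screw")
h=p[(d>.028)&(d<.045)]; print("head",h.mean(0).round(4),d[(d<.045)].max())
for n,(u0,u1,v0,v1) in dict(beaker=(300,335,160,195),cyl=(265,295,105,142),jar=(325,350,120,148)).items(): rect(sub(ct,u0,u1,v0,v1,.02,.2),n)
for n,(a,b,c_,d_),i,k in (("chart",(280,350,90,200),S["img"],6),("stand",(345,450,245,355),S["img"],5)):
    pass
a=cv2.resize(S["img"][90:200,260:380],None,fx=3.3,fy=3.6);b=cv2.resize(S["img"][250:350,345:450],None,fx=3.8,fy=3.96)
cv2.imwrite("pics/crop1.png",np.hstack([a,b])[...,::-1])
```

```text
chart top T 242 c [ 479.9 -189.5] size [129.5   6.8] ang 89.74 z 0.188 0.1987 0.205
chart face S 1224 c [ 481.2 -189.6] size [ 10.7 135. ] ang 0.42 z 0.05 0.1402 0.202
holder T 1392 c [ 480.3 -189.8] size [160.5  69.8] ang 89.79 z 0.022 0.0308 0.039
small1 T 172 c [ 352.5 -141.5] size [94.2  6.1] ang 72.3 z 0.051 0.1382 0.145
small2 T 387 c [ 598.4 -195.5] size [95.   7.5] ang 62.09 z 0.05 0.1145 0.144
board top T 599 c [528.5 252.3] size [ 52.8 139.8] ang 14.09 z 0.148 0.1563 0.164
chart face 859 c [ 0.4842 -0.1816  0.1281] n [1.    0.006 0.   ] yaw 0.32
board face 1404 c [0.5226 0.2485 0.0981] n [ 0.97   0.245 -0.   ] yaw 14.17
screw 111 c [545.9 270.4] size [13.3 33.1] ang 16.37 z 0.128 0.1447 0.15
head [0.5501 0.2713 0.1448] 0.034724309150477584
beaker 264 c [595.1   3.1] size [61.9 61.7] ang 26.84 z 0.02 0.064 0.082
cyl 257 c [724.9  96.4] size [28.4 29.3] ang 89.25 z 0.021 0.1473 0.156
jar 406 c [697.7 -46. ] size [48.6 48.3] ang 14.26 z 0.021 0.0791 0.086
```

View pics/crop1.png

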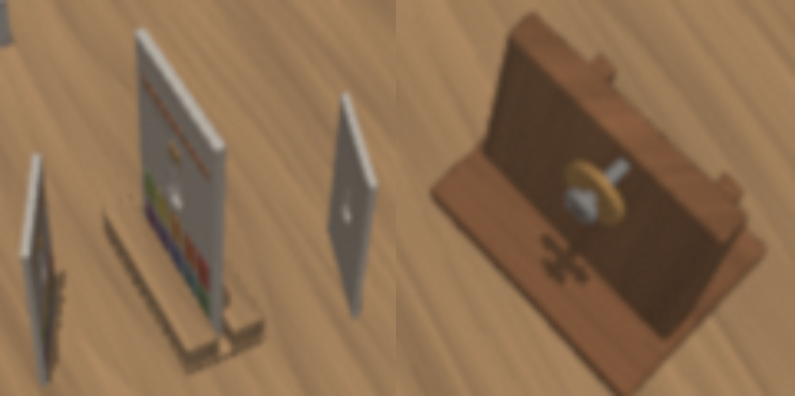

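The crop confirms the choice: the plate in the holder is the largest, with coloured patches and a keyhole. The screw head and brass collar on the stand are clear as well. I'll move over the chart.

Emit:
servo_tool --steps '[{"dx": 1.5,"dy": -4.7,"dz": 0.6,"az": -0.074,"claw": 8.8},{"dx": 1.5,"dy": -4.7,"dz": 0.6,"az": -0.074,"claw": 8.8},{"dx": 1.5,"dy": -4.7,"dz": 0.6,"az": -0.074,"claw": 8.8},{"dx": 1.5,"dy": -4.7,"dz": 0.6,"az": -0.074,"claw": 8.8},{"dx": 1.5,"dy": -4.7,"dz": 0.6,"az": -0.074,"claw": 8.8},{"dx": 1.5,"dy": -4.7,"dz": 0.6,"az": -0.074,"claw": 8.8},{"dx": 1.5,"dy": -4.7,"dz": 0.6,"az": -0.074,"claw": 8.8},{"dx": 1.5,"dy": -4.7,"dz": 0.6,"az": -0.074,"claw": 8.8},{"dx": 1.5,"dy": -4.7,"dz": 0.6,"az": -0.074,"claw": 8.8},{"dx": 1.5,"dy": -4.7,"dz": 0.6,"az": -0.074,"claw": 8.8}]' --squeeze 40

```text
$.steps[0]: bad value
```

Emit:
servo_tool --steps '[{"dx": 1.5,"dy": -4.7,"az": -0.074,"claw": 8.8},{"dx": 1.5,"dy": -4.7,"az": -0.074,"claw": 8.8},{"dx": 1.5,"dy": -4.7,"az": -0.074,"claw": 8.8},{"dx": 1.5,"dy": -4.7,"az": -0.074,"claw": 8.8},{"dx": 1.5,"dy": -4.7,"az": -0.074,"claw": 8.8},{"claw": 8.8},{"claw": 8.8},{"claw": 8.8},{"claw": 8.8},{"claw": 8.8}]'

```text
$.steps[0]: bad value
```

Every row probably needs all seven keys.

Emit:
servo_tool --steps '[{"ax": 0,"ay": 0,"az": -0.074,"dx": 1.5,"dy": -4.7,"dz": 0.6,"claw": 8.8},{"ax": 0,"ay": 0,"az": -0.074,"dx": 1.5,"dy": -4.7,"dz": 0.6,"claw": 8.8},{"ax": 0,"ay": 0,"az": -0.074,"dx": 1.5,"dy": -4.7,"dz": 0.6,"claw": 8.8},{"ax": 0,"ay": 0,"az": -0.074,"dx": 1.5,"dy": -4.7,"dz": 0.6,"claw": 8.8},{"ax": 0,"ay": 0,"az": -0.074,"dx": 1.5,"dy": -4.7,"dz": 0.6,"claw": 8.8},{"ax": 0,"ay": 0,"az": -0.074,"dx": 1.5,"dy": -4.7,"dz": 0.6,"claw": 8.8},{"ax": 0,"ay": 0,"az": -0.074,"dx": 1.5,"dy": -4.7,"dz": 0.6,"claw": 8.8},{"ax": 0,"ay": 0,"az": -0.074,"dx": 1.5,"dy": -4.7,"dz": 0.6,"claw": 8.8},{"ax": 0,"ay": 0,"az": -0.074,"dx": 1.5,"dy": -4.7,"dz": 0.6,"claw": 8.8},{"ax": 0,"ay": 0,"az": -0.074,"dx": 1.5,"dy": -4.7,"dz": 0.6,"claw": 8.8}]' --squeeze 40

```text
time_s: 1.35
tcp_pos: [0.4011, 0.0458, 0.2988]
eef_rot: [1.767, 2.598, 0.0]
force: [0.7, -0.0, 0.5]
opening: 0.0881
grip_force: 0.0
```

Emit:
servo_tool --steps '[{"ax": 0,"ay": 0,"az": -0.074,"dx": 1.6,"dy": -4.7,"dz": 0,"claw": 8.8},{"ax": 0,"ay": 0,"az": -0.074,"dx": 1.6,"dy": -4.7,"dz": 0,"claw": 8.8},{"ax": 0,"ay": 0,"az": -0.074,"dx": 1.6,"dy": -4.7,"dz": 0,"claw": 8.8},{"ax": 0,"ay": 0,"az": -0.074,"dx": 1.6,"dy": -4.7,"dz": 0,"claw": 8.8},{"ax": 0,"ay": 0,"az": -0.074,"dx": 1.5,"dy": -4.7,"dz": 0,"claw": 8.8},{"ax": 0,"ay": 0,"az": 0,"dx": 0,"dy": 0,"dz": -1.5,"claw": 8.8},{"ax": 0,"ay": 0,"az": 0,"dx": 0,"dy": 0,"dz": -2,"claw": 8.8},{"ax": 0,"ay": 0,"az": 0,"dx": 0,"dy": 0,"dz": -2,"claw": 8.8},{"ax": 0,"ay": 0,"az": 0,"dx": 0,"dy": 0,"dz": -2,"claw": 8.8},{"ax": 0,"ay": 0,"az": 0,"dx": 0,"dy": 0,"dz": -2,"claw": 8.8}]'

```text
time_s: 2.6
tcp_pos: [0.4793, -0.1861, 0.2022]
eef_rot: [-2.208, -2.232, 0.0]
force: [0.1, 0.5, -0.7]
opening: 0.088
grip_force: 0.0
```

Emit:
servo_tool --steps '[{"ax": 0,"ay": 0,"az": 0,"dx": 0.05,"dy": 0,"dz": -1.3,"claw": 8.8},{"ax": 0,"ay": 0,"az": 0,"dx": 0,"dy": 0,"dz": -1.3,"claw": 8.8},{"ax": 0,"ay": 0,"az": 0,"dx": 0,"dy": 0,"dz": -1.3,"claw": 8.8},{"ax": 0,"ay": 0,"az": 0,"dx": 0,"dy": 0,"dz": 0,"claw": 2.5},{"ax": 0,"ay": 0,"az": 0,"dx": 0,"dy": 0,"dz": 0,"claw": 2.5},{"ax": 0,"ay": 0,"az": 0,"dx": 0,"dy": 0,"dz": 0,"claw": 2},{"ax": 0,"ay": 0,"az": 0,"dx": 0,"dy": 0,"dz": 0,"claw": 1.5},{"ax": 0,"ay": 0,"az": 0,"dx": 0,"dy": 0,"dz": 0,"claw": 1},{"ax": 0,"ay": 0,"az": 0,"dx": 0,"dy": 0,"dz": 0,"claw": 0},{"ax": 0,"ay": 0,"az": 0,"dx": 0,"dy": 0,"dz": 0,"claw": 0}]' --squeeze 50

```text
time_s: 3.85
tcp_pos: [0.4805, -0.1877, 0.1647]
eef_rot: [-2.211, -2.231, -0.0]
force: [0.4, 0.6, 0.1]
opening: 0.0199
grip_force: 0.0
```

Emit:
servo_tool --steps '[{"ax": 0,"ay": 0,"az": 0,"dx": 0,"dy": 0,"dz": 0,"claw": 0},{"ax": 0,"ay": 0,"az": 0,"dx": 0,"dy": 0,"dz": 0,"claw": 0},{"ax": 0,"ay": 0,"az": 0,"dx": 0,"dy": 0,"dz": 0,"claw": 0},{"ax": 0,"ay": 0,"az": 0,"dx": 0,"dy": 0,"dz": 0,"claw": 0},{"ax": 0,"ay": 0,"az": 0,"dx": 0,"dy": 0,"dz": 0.4,"claw": 0},{"ax": 0,"ay": 0,"az": 0,"dx": 0,"dy": 0,"dz": 0.6,"claw": 0},{"ax": 0,"ay": 0,"az": 0,"dx": 0,"dy": 0,"dz": 1,"claw": 0},{"ax": 0,"ay": 0,"az": 0,"dx": 0,"dy": 0,"dz": 1,"claw": 0},{"ax": 0,"ay": 0,"az": 0,"dx": 0,"dy": 0,"dz": 1,"claw": 0},{"ax": 0,"ay": 0,"az": 0,"dx": 0,"dy": 0,"dz": 1,"claw": 0}]'

```text
time_s: 5.1
tcp_pos: [0.4806, -0.1877, 0.2156]
eef_rot: [2.211, 2.231, 0.0]
force: [-0.1, 0.5, -2.9]
opening: 0.0076
grip_force: 50.0
```

Gripped and lifting. Next I'll measure the screw precisely from the pictures already taken.

Run:
```python
from h import *
S=dict(np.load("pics/scene0.npz"));T=dict(np.load("pics/top0.npz"))
yaw=np.radians(14.15); n=np.array([np.cos(yaw),np.sin(yaw),0]); l=np.array([-n[1],n[0],0]); c0=np.array([.5226,.2485,.0981])
for nm,D,(u0,u1,v0,v1) in (("S",S,(375,425,275,325)),("T",T,(185,215,180,212))):
    C=cloud(D)[v0:v1,u0:u1]; I=D["img"][v0:v1,u0:u1]; hsv=cv2.cvtColor(I,cv2.COLOR_RGB2HSV)
    d=(C-c0)@n
    g=(hsv[...,1]<70)&(d>.012)&(d<.05)&(C[...,2]>.1)
    br=(hsv[...,1]>=70)&(d>.012)&(d<.05)&(C[...,2]>.115)
    for k,m in (("grey",g),("brass",br),("front",g&(d>.031))):
        if m.sum()<3: continue
        p=C[m]; v,u=np.nonzero(m); q=(p-c0)
        print(nm,k,m.sum(),"px",(u.mean()+u0).round(1),(v.mean()+v0).round(1),"d[pct]",np.percentile(q@n,[5,50,95]).round(4),"lat",np.percentile(q@l,[2,50,98]).round(4),"z",np.percentile(p[:,2],[2,50,98]).round(4))
# board lateral centre
p=cloud(T)[180:250,170:260].reshape(-1,3); p=p[(p[:,2]>.15)&(p[:,2]<.162)]; 
q=p-c0; print("boardtop d",np.percentile(q@n,[2,50,98]).round(4),"lat",np.percentile(q@l,[1,99]).round(4))
b=S["img"][278:318,378:422]; cv2.imwrite("pics/crop2.png",cv2.resize(b,None,fx=13,fy=13,interpolation=cv2.INTER_NEAREST)[...,::-1])
```

```text
S grey 55 px 394.1 300.8 d[pct] [0.0235 0.0325 0.0338] lat [0.0085 0.0158 0.0234] z [0.1359 0.146  0.1511]
S brass 120 px 397.5 297.6 d[pct] [0.0199 0.0228 0.024 ] lat [0.0004 0.0174 0.0307] z [0.1318 0.1486 0.1584]
S front 36 px 393.1 301.8 d[pct] [0.0314 0.033  0.0339] lat [0.0083 0.0159 0.0235] z [0.1362 0.1455 0.1506]
T grey 22 px 200.0 194.2 d[pct] [0.0133 0.0286 0.0322] lat [0.007  0.0132 0.0181] z [0.1424 0.1465 0.1499]
T brass 57 px 199.9 195.5 d[pct] [0.0193 0.0205 0.0314] lat [-0.0017  0.0136  0.0282] z [0.131  0.1493 0.1601]
T front 5 px 199.8 191.2 d[pct] [0.0315 0.0318 0.0328] lat [0.0076 0.0107 0.0178] z [0.1424 0.1451 0.1483]
boardtop d [-0.0194 -0.0094  0.0218] lat [-0.0661  0.0699]
```

View pics/crop2.png

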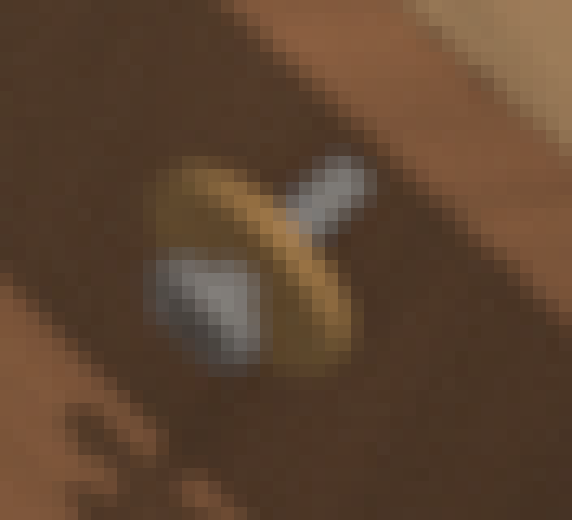

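Head front centre is at about (0.551, 0.272, 0.144) with a board yaw of 14.15°. I'll carry the chart to a point in front of it.

Emit:
servo_tool --steps '[{"ax": 0,"ay": 0,"az": 0.0238,"dx": 1,"dy": 2,"dz": 2.4,"claw": 0},{"ax": 0,"ay": 0,"az": 0.0238,"dx": 1,"dy": 4,"dz": 2.4,"claw": 0},{"ax": 0,"ay": 0,"az": 0.0238,"dx": 1,"dy": 5,"dz": 2.4,"claw": 0},{"ax": 0,"ay": 0,"az": 0.0238,"dx": 1,"dy": 5.4,"dz": 2.4,"claw": 0},{"ax": 0,"ay": 0,"az": 0.0238,"dx": 1,"dy": 5.5,"dz": 2.4,"claw": 0},{"ax": 0,"ay": 0,"az": 0.0238,"dx": 1,"dy": 5.5,"dz": 0,"claw": 0},{"ax": 0,"ay": 0,"az": 0.0238,"dx": 1,"dy": 5.5,"dz": 0,"claw": 0},{"ax": 0,"ay": 0,"az": 0.0238,"dx": 1,"dy": 5.5,"dz": 0,"claw": 0},{"ax": 0,"ay": 0,"az": 0.0238,"dx": 1,"dy": 5,"dz": 0,"claw": 0},{"ax": 0,"ay": 0,"az": 0.0238,"dx": 1,"dy": 3.4,"dz": 0,"claw": 0}]'

```text
time_s: 6.35
tcp_pos: [0.5802, 0.2828, 0.335]
eef_rot: [-1.928, -2.48, -0.0]
force: [0.2, -1.8, -2.8]
opening: 0.0078
grip_force: 50.0
```

Emit:
servo_tool --steps '[{"ax": 0,"ay": 0,"az": 0,"dx": 0,"dy": 0,"dz": 0,"claw": 0},{"ax": 0,"ay": 0,"az": 0,"dx": 0,"dy": 0,"dz": 0,"claw": 0},{"ax": 0,"ay": 0,"az": 0,"dx": 0,"dy": 0,"dz": -2,"claw": 0},{"ax": 0,"ay": 0,"az": 0,"dx": 0,"dy": 0,"dz": -2,"claw": 0},{"ax": 0,"ay": 0,"az": 0,"dx": 0,"dy": 0,"dz": -2,"claw": 0},{"ax": 0,"ay": 0,"az": 0,"dx": 0,"dy": 0,"dz": -2,"claw": 0},{"ax": 0,"ay": 0,"az": 0,"dx": 0,"dy": 0,"dz": -2,"claw": 0},{"ax": 0,"ay": 0,"az": 0,"dx": 0,"dy": 0,"dz": -2,"claw": 0},{"ax": 0,"ay": 0,"az": 0,"dx": 0,"dy": 0,"dz": -1,"claw": 0},{"ax": 0,"ay": 0,"az": 0,"dx": 0,"dy": 0,"dz": 0,"claw": 0}]'

```text
time_s: 7.6
tcp_pos: [0.5801, 0.2803, 0.2037]
eef_rot: [-1.93, -2.478, 0.002]
force: [-0.5, -0.1, -1.7]
opening: 0.0077
grip_force: 50.0
```

```bash
cat > look.py <<'E'
import sys
from h import *
S=shot("scene",f"pics/{sys.argv[1]}.png"); T=shot("top",f"pics/{sys.argv[1]}t.png")
yaw=np.radians(14.15); n=np.array([np.cos(yaw),np.sin(yaw),0]); l=np.array([-n[1],n[0],0]); c0=np.array([.5226,.2485,.0981])
C=cloud(S); q=C-c0; d=q@n; la=q@l; z=C[...,2]
m=(d>.035)&(d<.09)&(z>.055)&(z<.16)&(abs(la-.015)<.09)
p=C[m]; A=np.c_[np.ones(len(p)),(p-c0)@l-.015,p[:,2]-.144]; 
for _ in range(3):
    k=np.linalg.lstsq(A,(p-c0)@n,rcond=None)[0]; r=abs((p-c0)@n-A@k)<.003; A,p=A[r],p[r]
print("face d at screw",k[0].round(4),"yaw err deg",np.degrees(-k[1]).round(2),"tilt d/dz",k[2].round(4),len(p))
f=(abs(d-k[0]-k[1]*(la-.015)-k[2]*(z-.144))<.003)&(z>.03)&(z<.26)&(abs(la-.015)<.09)
u8=f.astype(np.uint8); e=C[f]; L=(e-c0)@l
print("lat range",np.percentile(L,[.5,99.5]).round(4),"z range",np.percentile(e[:,2],[.3,99.7]).round(4))
for zz in (.08,.11,.19): 
    b=abs(e[:,2]-zz)<.012; print(zz,L[b].min().round(4),L[b].max().round(4),((L[b].min()+L[b].max())/2).round(4))
CT=cloud(T); qt=CT-c0; mt=(CT[...,2]>.232)&(CT[...,2]<.246)&(abs(qt@n-.06)<.04)&(abs(qt@l-.015)<.09)
if mt.sum()>5:
    print("top edge T lat",np.percentile((qt@l)[mt],[.5,99.5]).round(4),"d",np.median((qt@n)[mt]).round(4),"z",np.median(CT[mt][:,2]).round(4))
v,u=np.nonzero(f); print("px",u.min(),u.max(),v.min(),v.max())
u0,v0=max(0,int(u.mean())-50),max(0,int(v.mean())-50)
cv2.imwrite(f"pics/{sys.argv[1]}c.png",cv2.resize(S["img"][v0:v0+100,u0:u0+110],None,fx=6,fy=6,interpolation=cv2.INTER_CUBIC)[...,::-1]); print("crop",u0,v0)
E
python3 look.py a
```

```text
face d at screw 0.0666 yaw err deg 0.06 tilt d/dz -0.0028 731
lat range [-0.0492  0.08  ] z range [0.0487 0.2388]
0.08 0.0155 0.0799 0.0477
0.11 0.0188 0.0801 0.0494
0.19 -0.0501 0.0801 0.015
top edge T lat [-0.0514 -0.0014] d 0.0637 z 0.2381
px 355 420 264 356
crop 341 271
```

View pics/ac.png

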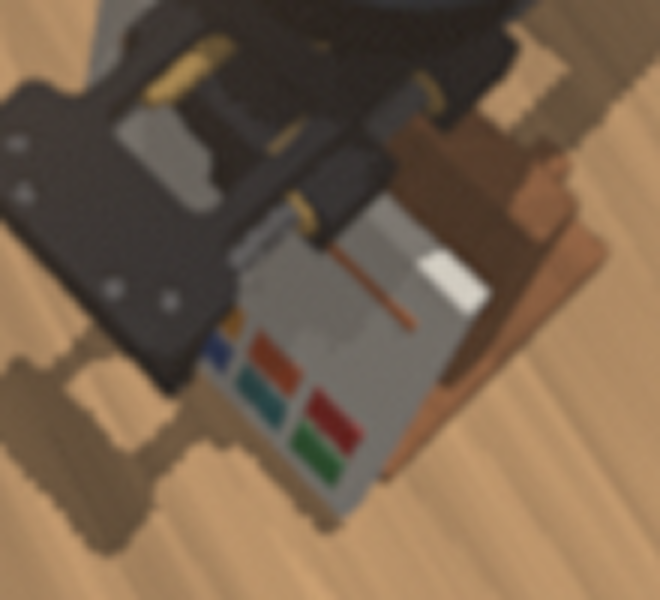

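The gripper hides the keyhole, but the visible plate edges put its centre at lateral 15.0 mm against 15.7 mm for the screw, and the height matches. I'll approach along the screw axis.

Emit:
servo_tool --steps '[{"ax": 0,"ay": 0,"az": 0,"dx": -0.3,"dy": -0.07,"dz": 0.03,"claw": 0},{"ax": 0,"ay": 0,"az": 0,"dx": -0.3,"dy": -0.07,"dz": 0,"claw": 0},{"ax": 0,"ay": 0,"az": 0,"dx": -0.3,"dy": -0.07,"dz": 0,"claw": 0},{"ax": 0,"ay": 0,"az": 0,"dx": -0.3,"dy": -0.07,"dz": 0,"claw": 0},{"ax": 0,"ay": 0,"az": 0,"dx": -0.3,"dy": -0.07,"dz": 0,"claw": 0},{"ax": 0,"ay": 0,"az": 0,"dx": -0.3,"dy": -0.07,"dz": 0,"claw": 0},{"ax": 0,"ay": 0,"az": 0,"dx": -0.2,"dy": -0.05,"dz": 0,"claw": 0},{"ax": 0,"ay": 0,"az": 0,"dx": -0.13,"dy": -0.03,"dz": 0,"claw": 0},{"ax": 0,"ay": 0,"az": 0,"dx": 0,"dy": 0,"dz": 0,"claw": 0},{"ax": 0,"ay": 0,"az": 0,"dx": 0,"dy": 0,"dz": 0,"claw": 0}]'

```text
time_s: 8.95
tcp_pos: [0.5593, 0.2753, 0.205]
eef_rot: [1.931, 2.478, 0.0]
force: [0.1, -0.4, -2.6]
opening: 0.0073
grip_force: 50.0
```

Emit:
servo_tool --steps '[{"ax": 0,"ay": 0,"az": 0,"dx": -0.05,"dy": -0.013,"dz": 0,"claw": 0},{"ax": 0,"ay": 0,"az": 0,"dx": -0.05,"dy": -0.013,"dz": 0,"claw": 0},{"ax": 0,"ay": 0,"az": 0,"dx": -0.05,"dy": -0.013,"dz": 0,"claw": 0},{"ax": 0,"ay": 0,"az": 0,"dx": -0.05,"dy": -0.013,"dz": 0,"claw": 0},{"ax": 0,"ay": 0,"az": 0,"dx": -0.05,"dy": -0.013,"dz": 0,"claw": 0},{"ax": 0,"ay": 0,"az": 0,"dx": -0.05,"dy": -0.013,"dz": 0,"claw": 0},{"ax": 0,"ay": 0,"az": 0,"dx": -0.05,"dy": -0.013,"dz": 0,"claw": 0},{"ax": 0,"ay": 0,"az": 0,"dx": -0.05,"dy": -0.013,"dz": 0,"claw": 0},{"ax": 0,"ay": 0,"az": 0,"dx": 0,"dy": 0,"dz": 0,"claw": 0},{"ax": 0,"ay": 0,"az": 0,"dx": 0,"dy": 0,"dz": 0,"claw": 0}]'

```text
time_s: 10.2
tcp_pos: [0.5552, 0.2743, 0.205]
eef_rot: [1.931, 2.478, 0.0]
force: [0.2, -0.1, -2.4]
opening: 0.0077
grip_force: 50.0
```

Emit:
servo_tool --steps '[{"ax": 0,"ay": 0,"az": 0,"dx": -0.06,"dy": -0.015,"dz": 0,"claw": 0},{"ax": 0,"ay": 0,"az": 0,"dx": -0.06,"dy": -0.015,"dz": 0,"claw": 0},{"ax": 0,"ay": 0,"az": 0,"dx": -0.06,"dy": -0.015,"dz": 0,"claw": 0},{"ax": 0,"ay": 0,"az": 0,"dx": -0.06,"dy": -0.015,"dz": 0,"claw": 0},{"ax": 0,"ay": 0,"az": 0,"dx": -0.06,"dy": -0.015,"dz": 0,"claw": 0},{"ax": 0,"ay": 0,"az": 0,"dx": -0.06,"dy": -0.015,"dz": 0,"claw": 0},{"ax": 0,"ay": 0,"az": 0,"dx": -0.06,"dy": -0.015,"dz": 0,"claw": 0},{"ax": 0,"ay": 0,"az": 0,"dx": -0.06,"dy": -0.015,"dz": 0,"claw": 0},{"ax": 0,"ay": 0,"az": 0,"dx": 0,"dy": 0,"dz": 0,"claw": 0},{"ax": 0,"ay": 0,"az": 0,"dx": 0,"dy": 0,"dz": 0,"claw": 0}]'

```text
time_s: 11.45
tcp_pos: [0.5505, 0.2731, 0.205]
eef_rot: [1.931, 2.478, 0.0]
force: [0.4, -0.3, -2.8]
opening: 0.0077
grip_force: 50.0
```

Emit:
servo_tool --steps '[{"ax": 0,"ay": 0,"az": 0,"dx": -0.06,"dy": -0.015,"dz": 0,"claw": 0},{"ax": 0,"ay": 0,"az": 0,"dx": -0.06,"dy": -0.015,"dz": 0,"claw": 0},{"ax": 0,"ay": 0,"az": 0,"dx": -0.06,"dy": -0.015,"dz": 0,"claw": 0},{"ax": 0,"ay": 0,"az": 0,"dx": -0.06,"dy": -0.015,"dz": 0,"claw": 0},{"ax": 0,"ay": 0,"az": 0,"dx": -0.06,"dy": -0.015,"dz": 0,"claw": 0},{"ax": 0,"ay": 0,"az": 0,"dx": -0.06,"dy": -0.015,"dz": 0,"claw": 0},{"ax": 0,"ay": 0,"az": 0,"dx": 0,"dy": 0,"dz": 0,"claw": 0},{"ax": 0,"ay": 0,"az": 0,"dx": 0,"dy": 0,"dz": 0,"claw": 0},{"ax": 0,"ay": 0,"az": 0,"dx": 0,"dy": 0,"dz": 0,"claw": 0},{"ax": 0,"ay": 0,"az": 0,"dx": 0,"dy": 0,"dz": 0,"claw": 0}]'

```text
time_s: 12.7
tcp_pos: [0.5469, 0.2722, 0.205]
eef_rot: [-1.931, -2.478, 0.0]
force: [0.9, -0.7, -2.1]
opening: 0.0075
grip_force: 50.0
```

Emit:
servo_tool --steps '[{"ax": 0,"ay": 0,"az": 0,"dx": -0.06,"dy": -0.015,"dz": 0,"claw": 0},{"ax": 0,"ay": 0,"az": 0,"dx": -0.06,"dy": -0.015,"dz": 0,"claw": 0},{"ax": 0,"ay": 0,"az": 0,"dx": -0.06,"dy": -0.015,"dz": 0,"claw": 0},{"ax": 0,"ay": 0,"az": 0,"dx": -0.06,"dy": -0.015,"dz": 0,"claw": 0},{"ax": 0,"ay": 0,"az": 0,"dx": -0.06,"dy": -0.015,"dz": 0,"claw": 0},{"ax": 0,"ay": 0,"az": 0,"dx": 0,"dy": 0,"dz": 0,"claw": 0},{"ax": 0,"ay": 0,"az": 0,"dx": 0,"dy": 0,"dz": 0,"claw": 0},{"ax": 0,"ay": 0,"az": 0,"dx": 0,"dy": 0,"dz": 0,"claw": 0},{"ax": 0,"ay": 0,"az": 0,"dx": 0,"dy": 0,"dz": 0,"claw": 0},{"ax": 0,"ay": 0,"az": 0,"dx": 0,"dy": 0,"dz": 0,"claw": 0}]'

```text
time_s: 13.95
tcp_pos: [0.5439, 0.2715, 0.2051]
eef_rot: [1.931, 2.478, 0.0]
force: [2.3, 0.7, -3.3]
opening: 0.0074
grip_force: 50.0
```

Emit:
servo_tool --steps '[{"ax": 0,"ay": 0,"az": 0,"dx": -0.06,"dy": -0.015,"dz": 0,"claw": 0},{"ax": 0,"ay": 0,"az": 0,"dx": -0.06,"dy": -0.015,"dz": 0,"claw": 0},{"ax": 0,"ay": 0,"az": 0,"dx": -0.06,"dy": -0.015,"dz": 0,"claw": 0},{"ax": 0,"ay": 0,"az": 0,"dx": -0.06,"dy": -0.015,"dz": 0,"claw": 0},{"ax": 0,"ay": 0,"az": 0,"dx": -0.03,"dy": -0.01,"dz": 0,"claw": 0},{"ax": 0,"ay": 0,"az": 0,"dx": 0,"dy": 0,"dz": 0,"claw": 0},{"ax": 0,"ay": 0,"az": 0,"dx": 0,"dy": 0,"dz": 0,"claw": 0},{"ax": 0,"ay": 0,"az": 0,"dx": 0,"dy": 0,"dz": 0,"claw": 0},{"ax": 0,"ay": 0,"az": 0,"dx": 0,"dy": 0,"dz": 0,"claw": 0},{"ax": 0,"ay": 0,"az": 0,"dx": 0,"dy": 0,"dz": 0,"claw": 0}]'

```text
time_s: 15.2
tcp_pos: [0.5414, 0.2708, 0.2051]
eef_rot: [1.931, 2.478, 0.001]
force: [5.2, 1.5, -2.9]
opening: 0.0077
grip_force: 50.1
```

Emit:
servo_tool --steps '[{"ax": 0,"ay": 0,"az": 0,"dx": -0.05,"dy": -0.012,"dz": 0,"claw": 0},{"ax": 0,"ay": 0,"az": 0,"dx": 0,"dy": 0,"dz": -0.1,"claw": 0},{"ax": 0,"ay": 0,"az": 0,"dx": 0,"dy": 0,"dz": -0.1,"claw": 0},{"ax": 0,"ay": 0,"az": 0,"dx": 0,"dy": 0,"dz": -0.1,"claw": 0},{"ax": 0,"ay": 0,"az": 0,"dx": 0,"dy": 0,"dz": -0.1,"claw": 0},{"ax": 0,"ay": 0,"az": 0,"dx": 0,"dy": 0,"dz": -0.1,"claw": 0},{"ax": 0,"ay": 0,"az": 0,"dx": 0,"dy": 0,"dz": -0.1,"claw": 0},{"ax": 0,"ay": 0,"az": 0,"dx": 0,"dy": 0,"dz": -0.1,"claw": 0},{"ax": 0,"ay": 0,"az": 0,"dx": 0,"dy": 0,"dz": -0.1,"claw": 0},{"ax": 0,"ay": 0,"az": 0,"dx": 0,"dy": 0,"dz": 0,"claw": 0}]'

```text
time_s: 16.45
tcp_pos: [0.5413, 0.2707, 0.1977]
eef_rot: [1.93, 2.477, 0.002]
force: [5.5, 0.3, 0.8]
opening: 0.0077
grip_force: 50.1
```

Emit:
servo_tool --steps '[{"ax": 0,"ay": 0,"az": 0,"dx": 0,"dy": 0,"dz": -0.05,"claw": 0},{"ax": 0,"ay": 0,"az": 0,"dx": 0,"dy": 0,"dz": -0.05,"claw": 0},{"ax": 0,"ay": 0,"az": 0,"dx": 0,"dy": 0,"dz": -0.05,"claw": 0},{"ax": 0,"ay": 0,"az": 0,"dx": 0,"dy": 0,"dz": -0.05,"claw": 0},{"ax": 0,"ay": 0,"az": 0,"dx": 0,"dy": 0,"dz": -0.05,"claw": 0},{"ax": 0,"ay": 0,"az": 0,"dx": 0,"dy": 0,"dz": -0.05,"claw": 0},{"ax": 0,"ay": 0,"az": 0,"dx": 0,"dy": 0,"dz": -0.05,"claw": 0},{"ax": 0,"ay": 0,"az": 0,"dx": 0,"dy": 0,"dz": -0.05,"claw": 0},{"ax": 0,"ay": 0,"az": 0,"dx": 0,"dy": 0,"dz": 0,"claw": 0},{"ax": 0,"ay": 0,"az": 0,"dx": 0,"dy": 0,"dz": 0,"claw": 0}]'

```text
time_s: 17.7
tcp_pos: [0.5414, 0.2707, 0.1938]
eef_rot: [1.93, 2.477, 0.003]
force: [5.6, 0.6, 0.9]
opening: 0.0081
grip_force: 50.1
```

Emit:
servo_tool --steps '[{"ax": 0,"ay": 0,"az": 0,"dx": 0,"dy": 0,"dz": -0.03,"claw": 0},{"ax": 0,"ay": 0,"az": 0,"dx": 0,"dy": 0,"dz": -0.03,"claw": 0},{"ax": 0,"ay": 0,"az": 0,"dx": 0,"dy": 0,"dz": -0.03,"claw": 0},{"ax": 0,"ay": 0,"az": 0,"dx": 0,"dy": 0,"dz": -0.03,"claw": 0},{"ax": 0,"ay": 0,"az": 0,"dx": 0,"dy": 0,"dz": -0.03,"claw": 0},{"ax": 0,"ay": 0,"az": 0,"dx": 0,"dy": 0,"dz": -0.03,"claw": 0},{"ax": 0,"ay": 0,"az": 0,"dx": 0,"dy": 0,"dz": 0,"claw": 0},{"ax": 0,"ay": 0,"az": 0,"dx": 0,"dy": 0,"dz": 0,"claw": 0},{"ax": 0,"ay": 0,"az": 0,"dx": 0,"dy": 0,"dz": 0,"claw": 0},{"ax": 0,"ay": 0,"az": 0,"dx": 0,"dy": 0,"dz": 0,"claw": 0}]'

```text
time_s: 18.95
tcp_pos: [0.5414, 0.2708, 0.192]
eef_rot: [1.93, 2.477, 0.003]
force: [4.5, 2.4, 0.0]
opening: 0.0074
grip_force: 50.1
```

Emit:
servo_tool --steps '[{"ax": 0,"ay": 0,"az": 0,"dx": 0,"dy": 0,"dz": -0.02,"claw": 0},{"ax": 0,"ay": 0,"az": 0,"dx": 0,"dy": 0,"dz": -0.02,"claw": 0},{"ax": 0,"ay": 0,"az": 0,"dx": 0,"dy": 0,"dz": -0.02,"claw": 0},{"ax": 0,"ay": 0,"az": 0,"dx": 0,"dy": 0,"dz": -0.02,"claw": 0},{"ax": 0,"ay": 0,"az": 0,"dx": 0,"dy": 0,"dz": -0.02,"claw": 0},{"ax": 0,"ay": 0,"az": 0,"dx": 0,"dy": 0,"dz": 0,"claw": 0},{"ax": 0,"ay": 0,"az": 0,"dx": 0,"dy": 0,"dz": 0,"claw": 0},{"ax": 0,"ay": 0,"az": 0,"dx": 0,"dy": 0,"dz": 0,"claw": 0},{"ax": 0,"ay": 0,"az": 0,"dx": 0,"dy": 0,"dz": 0,"claw": 0},{"ax": 0,"ay": 0,"az": 0,"dx": 0,"dy": 0,"dz": 0,"claw": 0}]'

```text
time_s: 20.2
tcp_pos: [0.5414, 0.2708, 0.1911]
eef_rot: [1.93, 2.477, 0.003]
force: [5.1, 1.1, 0.7]
opening: 0.0078
grip_force: 50.1
```

Emit:
servo_tool --steps '[{"ax": 0,"ay": 0,"az": 0,"dx": 0,"dy": 0,"dz": -0.015,"claw": 0},{"ax": 0,"ay": 0,"az": 0,"dx": 0,"dy": 0,"dz": -0.015,"claw": 0},{"ax": 0,"ay": 0,"az": 0,"dx": 0,"dy": 0,"dz": -0.015,"claw": 0},{"ax": 0,"ay": 0,"az": 0,"dx": 0,"dy": 0,"dz": -0.015,"claw": 0},{"ax": 0,"ay": 0,"az": 0,"dx": 0,"dy": 0,"dz": -0.015,"claw": 0},{"ax": 0,"ay": 0,"az": 0,"dx": 0,"dy": 0,"dz": -0.015,"claw": 0},{"ax": 0,"ay": 0,"az": 0,"dx": 0,"dy": 0,"dz": -0.015,"claw": 0},{"ax": 0,"ay": 0,"az": 0,"dx": 0,"dy": 0,"dz": -0.015,"claw": 0},{"ax": 0,"ay": 0,"az": 0,"dx": 0,"dy": 0,"dz": 0,"claw": 0},{"ax": 0,"ay": 0,"az": 0,"dx": 0,"dy": 0,"dz": 0,"claw": 0}]'

```text
time_s: 21.45
tcp_pos: [0.5414, 0.2708, 0.1899]
eef_rot: [1.93, 2.477, 0.003]
force: [5.8, -0.2, 1.1]
opening: 0.0075
grip_force: 50.1
```

Emit:
servo_tool --steps '[{"ax": 0,"ay": 0,"az": 0,"dx": 0,"dy": 0,"dz": -0.015,"claw": 0},{"ax": 0,"ay": 0,"az": 0,"dx": 0,"dy": 0,"dz": -0.015,"claw": 0},{"ax": 0,"ay": 0,"az": 0,"dx": 0,"dy": 0,"dz": -0.015,"claw": 0},{"ax": 0,"ay": 0,"az": 0,"dx": 0,"dy": 0,"dz": -0.015,"claw": 0},{"ax": 0,"ay": 0,"az": 0,"dx": 0,"dy": 0,"dz": -0.015,"claw": 0},{"ax": 0,"ay": 0,"az": 0,"dx": 0,"dy": 0,"dz": -0.015,"claw": 0},{"ax": 0,"ay": 0,"az": 0,"dx": 0,"dy": 0,"dz": -0.015,"claw": 0},{"ax": 0,"ay": 0,"az": 0,"dx": 0,"dy": 0,"dz": -0.015,"claw": 0},{"ax": 0,"ay": 0,"az": 0,"dx": 0,"dy": 0,"dz": 0,"claw": 0},{"ax": 0,"ay": 0,"az": 0,"dx": 0,"dy": 0,"dz": 0,"claw": 0}]'

```text
time_s: 22.7
tcp_pos: [0.5415, 0.2708, 0.1887]
eef_rot: [1.93, 2.477, 0.003]
force: [4.9, 0.9, 0.3]
opening: 0.0078
grip_force: 50.1
```

Emit:
servo_tool --steps '[{"ax": 0,"ay": 0,"az": 0,"dx": 0,"dy": 0,"dz": -0.015,"claw": 0},{"ax": 0,"ay": 0,"az": 0,"dx": 0,"dy": 0,"dz": -0.015,"claw": 0},{"ax": 0,"ay": 0,"az": 0,"dx": 0,"dy": 0,"dz": -0.015,"claw": 0},{"ax": 0,"ay": 0,"az": 0,"dx": 0,"dy": 0,"dz": -0.015,"claw": 0},{"ax": 0,"ay": 0,"az": 0,"dx": 0,"dy": 0,"dz": -0.015,"claw": 0},{"ax": 0,"ay": 0,"az": 0,"dx": 0,"dy": 0,"dz": -0.015,"claw": 0},{"ax": 0,"ay": 0,"az": 0,"dx": 0,"dy": 0,"dz": -0.015,"claw": 0},{"ax": 0,"ay": 0,"az": 0,"dx": 0,"dy": 0,"dz": -0.015,"claw": 0},{"ax": 0,"ay": 0,"az": 0,"dx": 0,"dy": 0,"dz": 0,"claw": 0},{"ax": 0,"ay": 0,"az": 0,"dx": 0,"dy": 0,"dz": 0,"claw": 0}]'

```text
time_s: 23.95
tcp_pos: [0.5415, 0.2708, 0.1875]
eef_rot: [1.93, 2.477, 0.003]
force: [6.0, 1.2, 0.4]
opening: 0.0077
grip_force: 50.0
```

Emit:
servo_tool --steps '[{"ax": 0,"ay": 0,"az": 0,"dx": 0,"dy": 0,"dz": -0.015,"claw": 0},{"ax": 0,"ay": 0,"az": 0,"dx": 0,"dy": 0,"dz": -0.015,"claw": 0},{"ax": 0,"ay": 0,"az": 0,"dx": 0,"dy": 0,"dz": -0.015,"claw": 0},{"ax": 0,"ay": 0,"az": 0,"dx": 0,"dy": 0,"dz": -0.015,"claw": 0},{"ax": 0,"ay": 0,"az": 0,"dx": 0,"dy": 0,"dz": -0.015,"claw": 0},{"ax": 0,"ay": 0,"az": 0,"dx": 0,"dy": 0,"dz": -0.015,"claw": 0},{"ax": 0,"ay": 0,"az": 0,"dx": 0,"dy": 0,"dz": -0.015,"claw": 0},{"ax": 0,"ay": 0,"az": 0,"dx": 0,"dy": 0,"dz": -0.015,"claw": 0},{"ax": 0,"ay": 0,"az": 0,"dx": 0,"dy": 0,"dz": 0,"claw": 0},{"ax": 0,"ay": 0,"az": 0,"dx": 0,"dy": 0,"dz": 0,"claw": 0}]'

```text
time_s: 25.2
tcp_pos: [0.5415, 0.2708, 0.1863]
eef_rot: [1.93, 2.477, 0.003]
force: [6.0, 0.7, 0.5]
opening: 0.0076
grip_force: 50.0
```

Emit:
servo_tool --steps '[{"ax": 0,"ay": 0,"az": 0,"dx": 0,"dy": 0,"dz": -0.015,"claw": 0},{"ax": 0,"ay": 0,"az": 0,"dx": 0,"dy": 0,"dz": -0.015,"claw": 0},{"ax": 0,"ay": 0,"az": 0,"dx": 0,"dy": 0,"dz": -0.015,"claw": 0},{"ax": 0,"ay": 0,"az": 0,"dx": 0,"dy": 0,"dz": -0.015,"claw": 0},{"ax": 0,"ay": 0,"az": 0,"dx": 0,"dy": 0,"dz": -0.015,"claw": 0},{"ax": 0,"ay": 0,"az": 0,"dx": 0,"dy": 0,"dz": -0.015,"claw": 0},{"ax": 0,"ay": 0,"az": 0,"dx": 0,"dy": 0,"dz": -0.015,"claw": 0},{"ax": 0,"ay": 0,"az": 0,"dx": 0,"dy": 0,"dz": -0.015,"claw": 0},{"ax": 0,"ay": 0,"az": 0,"dx": 0,"dy": 0,"dz": 0,"claw": 0},{"ax": 0,"ay": 0,"az": 0,"dx": 0,"dy": 0,"dz": 0,"claw": 0}]'

```text
time_s: 26.45
tcp_pos: [0.5415, 0.2708, 0.1851]
eef_rot: [1.93, 2.477, 0.003]
force: [4.7, 1.3, 0.7]
opening: 0.0076
grip_force: 50.0
```

Emit:
servo_tool --steps '[{"ax": 0,"ay": 0,"az": 0,"dx": 0,"dy": 0,"dz": -0.015,"claw": 0},{"ax": 0,"ay": 0,"az": 0,"dx": 0,"dy": 0,"dz": -0.015,"claw": 0},{"ax": 0,"ay": 0,"az": 0,"dx": 0,"dy": 0,"dz": -0.015,"claw": 0},{"ax": 0,"ay": 0,"az": 0,"dx": 0,"dy": 0,"dz": -0.015,"claw": 0},{"ax": 0,"ay": 0,"az": 0,"dx": 0,"dy": 0,"dz": -0.015,"claw": 0},{"ax": 0,"ay": 0,"az": 0,"dx": 0,"dy": 0,"dz": -0.015,"claw": 0},{"ax": 0,"ay": 0,"az": 0,"dx": 0,"dy": 0,"dz": -0.015,"claw": 0},{"ax": 0,"ay": 0,"az": 0,"dx": 0,"dy": 0,"dz": -0.015,"claw": 0},{"ax": 0,"ay": 0,"az": 0,"dx": 0,"dy": 0,"dz": 0,"claw": 0},{"ax": 0,"ay": 0,"az": 0,"dx": 0,"dy": 0,"dz": 0,"claw": 0}]'

```text
time_s: 27.7
tcp_pos: [0.5415, 0.2708, 0.1839]
eef_rot: [1.93, 2.477, 0.003]
force: [5.3, 1.5, 0.4]
opening: 0.0073
grip_force: 50.0
```

Emit:
servo_tool --steps '[{"ax": 0,"ay": 0,"az": 0,"dx": 0,"dy": 0,"dz": -0.015,"claw": 0},{"ax": 0,"ay": 0,"az": 0,"dx": 0,"dy": 0,"dz": -0.015,"claw": 0},{"ax": 0,"ay": 0,"az": 0,"dx": 0,"dy": 0,"dz": -0.015,"claw": 0},{"ax": 0,"ay": 0,"az": 0,"dx": 0,"dy": 0,"dz": -0.015,"claw": 0},{"ax": 0,"ay": 0,"az": 0,"dx": 0,"dy": 0,"dz": -0.015,"claw": 0},{"ax": 0,"ay": 0,"az": 0,"dx": 0,"dy": 0,"dz": -0.015,"claw": 0},{"ax": 0,"ay": 0,"az": 0,"dx": 0,"dy": 0,"dz": -0.015,"claw": 0},{"ax": 0,"ay": 0,"az": 0,"dx": 0,"dy": 0,"dz": -0.015,"claw": 0},{"ax": 0,"ay": 0,"az": 0,"dx": 0,"dy": 0,"dz": 0,"claw": 0},{"ax": 0,"ay": 0,"az": 0,"dx": 0,"dy": 0,"dz": 0,"claw": 0}]'

```text
time_s: 28.95
tcp_pos: [0.5415, 0.2708, 0.1827]
eef_rot: [1.93, 2.477, 0.003]
force: [6.2, 1.0, 1.1]
opening: 0.0072
grip_force: 50.0
```

Emit:
servo_tool --steps '[{"ax": 0,"ay": 0,"az": 0,"dx": 0,"dy": 0,"dz": -0.015,"claw": 0},{"ax": 0,"ay": 0,"az": 0,"dx": 0,"dy": 0,"dz": -0.015,"claw": 0},{"ax": 0,"ay": 0,"az": 0,"dx": 0,"dy": 0,"dz": -0.015,"claw": 0},{"ax": 0,"ay": 0,"az": 0,"dx": 0,"dy": 0,"dz": -0.015,"claw": 0},{"ax": 0,"ay": 0,"az": 0,"dx": 0,"dy": 0,"dz": -0.015,"claw": 0},{"ax": 0,"ay": 0,"az": 0,"dx": 0,"dy": 0,"dz": -0.015,"claw": 0},{"ax": 0,"ay": 0,"az": 0,"dx": 0,"dy": 0,"dz": -0.015,"claw": 0},{"ax": 0,"ay": 0,"az": 0,"dx": 0,"dy": 0,"dz": -0.015,"claw": 0},{"ax": 0,"ay": 0,"az": 0,"dx": 0,"dy": 0,"dz": 0,"claw": 0},{"ax": 0,"ay": 0,"az": 0,"dx": 0,"dy": 0,"dz": 0,"claw": 0}]'

```text
time_s: 30.2
tcp_pos: [0.5415, 0.2708, 0.1815]
eef_rot: [1.93, 2.477, 0.003]
force: [5.2, 1.5, 0.7]
opening: 0.0077
grip_force: 50.0
```

Emit:
servo_tool --steps '[{"ax": 0,"ay": 0,"az": 0,"dx": 0,"dy": 0,"dz": -0.015,"claw": 0},{"ax": 0,"ay": 0,"az": 0,"dx": 0,"dy": 0,"dz": -0.015,"claw": 0},{"ax": 0,"ay": 0,"az": 0,"dx": 0,"dy": 0,"dz": -0.015,"claw": 0},{"ax": 0,"ay": 0,"az": 0,"dx": 0,"dy": 0,"dz": -0.015,"claw": 0},{"ax": 0,"ay": 0,"az": 0,"dx": 0,"dy": 0,"dz": -0.015,"claw": 0},{"ax": 0,"ay": 0,"az": 0,"dx": 0,"dy": 0,"dz": -0.015,"claw": 0},{"ax": 0,"ay": 0,"az": 0,"dx": 0,"dy": 0,"dz": -0.015,"claw": 0},{"ax": 0,"ay": 0,"az": 0,"dx": 0,"dy": 0,"dz": -0.015,"claw": 0},{"ax": 0,"ay": 0,"az": 0,"dx": 0,"dy": 0,"dz": 0,"claw": 0},{"ax": 0,"ay": 0,"az": 0,"dx": 0,"dy": 0,"dz": 0,"claw": 0}]'

```text
time_s: 31.45
tcp_pos: [0.5415, 0.2708, 0.1804]
eef_rot: [1.93, 2.477, 0.003]
force: [5.8, 2.0, -0.5]
opening: 0.0075
grip_force: 50.0
```

Emit:
servo_tool --steps '[{"ax": 0,"ay": 0,"az": 0,"dx": 0,"dy": 0,"dz": -0.015,"claw": 0},{"ax": 0,"ay": 0,"az": 0,"dx": 0,"dy": 0,"dz": -0.015,"claw": 0},{"ax": 0,"ay": 0,"az": 0,"dx": 0,"dy": 0,"dz": -0.015,"claw": 0},{"ax": 0,"ay": 0,"az": 0,"dx": 0,"dy": 0,"dz": -0.015,"claw": 0},{"ax": 0,"ay": 0,"az": 0,"dx": 0,"dy": 0,"dz": -0.015,"claw": 0},{"ax": 0,"ay": 0,"az": 0,"dx": 0,"dy": 0,"dz": -0.015,"claw": 0},{"ax": 0,"ay": 0,"az": 0,"dx": 0,"dy": 0,"dz": -0.015,"claw": 0},{"ax": 0,"ay": 0,"az": 0,"dx": 0,"dy": 0,"dz": -0.015,"claw": 0},{"ax": 0,"ay": 0,"az": 0,"dx": 0,"dy": 0,"dz": 0,"claw": 0},{"ax": 0,"ay": 0,"az": 0,"dx": 0,"dy": 0,"dz": 0,"claw": 0}]'

```text
time_s: 32.7
tcp_pos: [0.5416, 0.2708, 0.1794]
eef_rot: [1.93, 2.477, 0.003]
force: [5.7, 0.9, 2.1]
opening: 0.0077
grip_force: 50.0
```

The force is starting to rise, so the stop is close. I'll use finer steps.

Emit:
servo_tool --steps '[{"ax": 0,"ay": 0,"az": 0,"dx": 0,"dy": 0,"dz": -0.01,"claw": 0},{"ax": 0,"ay": 0,"az": 0,"dx": 0,"dy": 0,"dz": -0.01,"claw": 0},{"ax": 0,"ay": 0,"az": 0,"dx": 0,"dy": 0,"dz": -0.01,"claw": 0},{"ax": 0,"ay": 0,"az": 0,"dx": 0,"dy": 0,"dz": -0.01,"claw": 0},{"ax": 0,"ay": 0,"az": 0,"dx": 0,"dy": 0,"dz": -0.01,"claw": 0},{"ax": 0,"ay": 0,"az": 0,"dx": 0,"dy": 0,"dz": 0,"claw": 0},{"ax": 0,"ay": 0,"az": 0,"dx": 0,"dy": 0,"dz": 0,"claw": 0},{"ax": 0,"ay": 0,"az": 0,"dx": 0,"dy": 0,"dz": 0,"claw": 0},{"ax": 0,"ay": 0,"az": 0,"dx": 0,"dy": 0,"dz": 0,"claw": 0},{"ax": 0,"ay": 0,"az": 0,"dx": 0,"dy": 0,"dz": 0,"claw": 0}]'

```text
time_s: 33.95
tcp_pos: [0.5416, 0.2708, 0.1792]
eef_rot: [1.93, 2.477, 0.003]
force: [5.3, 1.3, 5.3]
opening: 0.0079
grip_force: 50.0
```

Emit:
servo_tool --steps '[{"ax": 0,"ay": 0,"az": 0,"dx": 0,"dy": 0,"dz": -0.01,"claw": 0},{"ax": 0,"ay": 0,"az": 0,"dx": 0,"dy": 0,"dz": -0.015,"claw": 0},{"ax": 0,"ay": 0,"az": 0,"dx": 0,"dy": 0,"dz": 0,"claw": 0},{"ax": 0,"ay": 0,"az": 0,"dx": 0,"dy": 0,"dz": 0,"claw": 0},{"ax": 0,"ay": 0,"az": 0,"dx": 0,"dy": 0,"dz": 0,"claw": 0},{"ax": 0,"ay": 0,"az": 0,"dx": 0,"dy": 0,"dz": 0,"claw": 0},{"ax": 0,"ay": 0,"az": 0,"dx": 0,"dy": 0,"dz": 0,"claw": 0},{"ax": 0,"ay": 0,"az": 0,"dx": 0,"dy": 0,"dz": 0,"claw": 0},{"ax": 0,"ay": 0,"az": 0,"dx": 0,"dy": 0,"dz": 0,"claw": 0},{"ax": 0,"ay": 0,"az": 0,"dx": 0,"dy": 0,"dz": 0,"claw": 0}]'

```text
time_s: 35.2
tcp_pos: [0.5417, 0.2709, 0.1792]
eef_rot: [1.93, 2.477, 0.004]
force: [4.1, 0.7, 7.0]
opening: 0.0074
grip_force: 50.0
```

Bearing is about 6.4 N (7.0 N measured, minus the 0.6 N sliding level). Release.

Emit:
servo_tool --steps '[{"ax": 0,"ay": 0,"az": 0,"dx": 0,"dy": 0,"dz": 0,"claw": 1},{"ax": 0,"ay": 0,"az": 0,"dx": 0,"dy": 0,"dz": 0,"claw": 1.3},{"ax": 0,"ay": 0,"az": 0,"dx": 0,"dy": 0,"dz": 0,"claw": 1.7},{"ax": 0,"ay": 0,"az": 0,"dx": 0,"dy": 0,"dz": 0,"claw": 2.2},{"ax": 0,"ay": 0,"az": 0,"dx": 0,"dy": 0,"dz": 0,"claw": 3},{"ax": 0,"ay": 0,"az": 0,"dx": 0,"dy": 0,"dz": 0,"claw": 4},{"ax": 0,"ay": 0,"az": 0,"dx": 0,"dy": 0,"dz": 0,"claw": 5},{"ax": 0,"ay": 0,"az": 0,"dx": 0,"dy": 0,"dz": 0,"claw": 5},{"ax": 0,"ay": 0,"az": 0,"dx": 0,"dy": 0,"dz": 0,"claw": 5},{"ax": 0,"ay": 0,"az": 0,"dx": 0,"dy": 0,"dz": 0,"claw": 5}]'

```text
time_s: 36.45
tcp_pos: [0.5406, 0.2706, 0.1775]
eef_rot: [1.931, 2.478, 0.0]
force: [-0.1, -0.4, 0.3]
opening: 0.0498
grip_force: 0.0
```

Emit:
servo_tool --steps '[{"ax": 0,"ay": 0,"az": 0,"dx": 0,"dy": 0,"dz": 1,"claw": 5},{"ax": 0,"ay": 0,"az": 0,"dx": 0,"dy": 0,"dz": 2,"claw": 5},{"ax": 0,"ay": 0,"az": 0,"dx": 0,"dy": 0,"dz": 2,"claw": 5},{"ax": 0,"ay": 0,"az": 0,"dx": 0,"dy": 0,"dz": 3,"claw": 5},{"ax": 0,"ay": 0,"az": 0,"dx": -2,"dy": 0,"dz": 3,"claw": 5},{"ax": 0,"ay": 0,"az": 0,"dx": -4,"dy": 0,"dz": 0,"claw": 5},{"ax": 0,"ay": 0,"az": 0,"dx": -4,"dy": 0,"dz": 0,"claw": 5},{"ax": 0,"ay": 0,"az": 0,"dx": -4,"dy": 0,"dz": 0,"claw": 5},{"ax": 0,"ay": 0,"az": 0,"dx": -2,"dy": 0,"dz": 0,"claw": 5},{"ax": 0,"ay": 0,"az": 0,"dx": 0,"dy": 0,"dz": 0,"claw": 5}]'

```text
time_s: 37.7
tcp_pos: [0.3802, 0.271, 0.2893]
eef_rot: [1.928, 2.478, 0.004]
force: [0.4, -0.2, -0.2]
opening: 0.05
grip_force: 0.0
```

Run:
```python
from h import *
S=shot("scene","pics/f.png"); C=cloud(S)
yaw=np.radians(14.15); n=np.array([np.cos(yaw),np.sin(yaw),0]); l=np.array([-n[1],n[0],0]); c0=np.array([.5226,.2485,.0981])
q=C-c0; d=q@n; la=q@l; z=C[...,2]
f=(abs(d-.028)<.008)&(z>.02)&(z<.26)&(abs(la-.015)<.09); p=C[f]
k=np.linalg.lstsq(np.c_[np.ones(len(p)),(p-c0)@l-.015,p[:,2]-.144],(p-c0)@n,rcond=None)[0]
r=cv2.minAreaRect((np.c_[(p-c0)@l,p[:,2]]*1000).astype(np.float32)); print(k.round(4),r)
cv2.imwrite("pics/fc.png",cv2.resize(S["img"][240:360,330:460],None,fx=5,fy=5,interpolation=cv2.INTER_CUBIC)[...,::-1])
```

```text
[ 0.0277 -0.0018 -0.0099] ((15.32321548461914, 119.13327026367188), (130.47171020507812, 193.45071411132812), 0.12583217024803162)
```

View pics/fc.png

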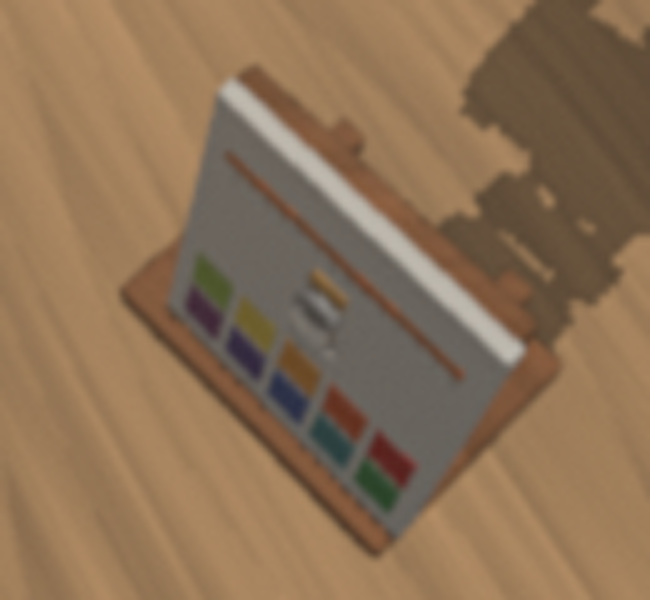

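The chart hangs straight, within 0.13°. The screw head is in front of the slot at crop (318,305) with the brass stop just above it, and nothing is holding the chart.

```bash
python3 -c "
from workcell import arm; print(arm.finish_job())"
```

```text
the job is handed in; nothing more can be done
None
```

The colour chart hangs straight on the screw with its slot home (bearing felt at about 6.4 N), the gripper is clear of it, and the job was handed in at about 38 s; no verdict came back.

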